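# Gather loose stoppers in the pouring corner of a tray, over the dish

### The job

Pick up the steel tray by its handle and tilt it about 30 degrees towards the corner with the pouring lip until all three loose stoppers have slid together into that corner, without spilling any. Finish still holding the tray tilted and still in the gripper, clear of the dish, with the pouring lip over the middle of the porcelain dish, ready to pour; do not set it down or let go. Leave the dish and everything else on the bench where they are.

Things in the scene. Friction and masses are not known exactly. Their poses are not given: they have to be found in the camera images.
- tray: loose open steel tray, 180 (its x) x 120 (its y) mm, 0.27 to 0.43 kg, walls 45 mm high, walls and floor 4 mm thick. A handle bar runs over it along its x, on a thin post at each short end. Its +x +y corner has a tongue-shaped pouring lip sticking out from the rim; the other corners are plain. Origin: centre of the underside, on the bench at the start, z up. Yaw from -140 to 140 degrees
- tray_handle (a point): middle of the tray's handle bar, the place to grip: flat-sided, 188 mm long (tray x), 14 mm wide (tray y), 16 mm tall, its centre 112 mm above the tray's origin, free space below it
- tray_lip (a point): outer end of the pouring lip, at (110, 80, 55) mm in the tray's frame
- tray_corner (a point): inner corner of the tray's floor below the pouring lip, at (86, 56, 4) mm in the tray's frame
- dish: loose round white porcelain dish, 180 mm across its rim, 70 mm tall, 0.7 kg, on the bench beside the tray (either side). Origin: centre of its underside
- dish_rim (a point): centre of the dish's mouth, 70 mm above the bench
- stopper0_mid (a point): one of the three loose, equal white PTFE stoppers in the tray: 24 mm flange 8 mm thick with a 16 mm plug, 26 mm long in all, 16 g. Very slippery: friction against the tray is 0.12 to 0.2, so it starts to slide at a slope of about 7 to 12 degrees. The point is its middle, on its axis 12 mm from the flange's end
- stopper1_mid (a point): one of the three loose, equal white PTFE stoppers in the tray: 24 mm flange 8 mm thick with a 16 mm plug, 26 mm long in all, 16 g. Very slippery: friction against the tray is 0.12 to 0.2, so it starts to slide at a slope of about 7 to 12 degrees. The point is its middle, on its axis 12 mm from the flange's end
- stopper2_mid (a point): one of the three loose, equal white PTFE stoppers in the tray: 24 mm flange 8 mm thick with a 16 mm plug, 26 mm long in all, 16 g. Very slippery: friction against the tray is 0.12 to 0.2, so it starts to slide at a slope of about 7 to 12 degrees. The point is its middle, on its axis 12 mm from the flange's end
- marker: a marker pen lying on the bench, 125 x 16 x 14 mm; not part of the job, to be left where it is. Origin: centre of its underside
- jar: a small round screw-top jar, 42 mm across, 50 mm tall; not part of the job, to be left where it is. Origin: centre of its underside
- rack: a yellow tube rack, 100 x 200 mm, 78 mm tall with its tubes; not part of the job, to be left where it is. Origin: centre of its underside
- tipbox: a shut pipette-tip box, 89 x 129 x 68 mm; not part of the job, to be left where it is. Origin: centre of its underside
- petri: a stack of two petri dishes, 90 mm across, 29 mm tall; not part of the job, to be left where it is. Origin: centre of its underside
- burner: a steel gas burner (unlit), 90 mm foot, 150 mm tall; not part of the job, to be left where it is. Origin: centre of its underside
Not all that is in view belongs to the job. What is shaped like the dish but blue, green or red is not meant.

How it is judged:
At the end, for the whole second after the job is handed in: Stopper middles within 75 mm of tray_corner; tray tilted 17 to 54 degrees, its x and y each at least 7.5 degrees downhill; lip within 70 mm of the dish centre in plan; tray_corner over 80 mm above the bench; tray in the fingers, still, not touching the dish; dish within 30 mm of its start (distance between each of stopper0_mid, stopper1_mid, stopper2_mid and tray_corner below 0.075 m and angle between tray's own z axis and vertical between 0.3 and 0.95 rad and angle between tray's own x axis and vertical above 1.7008 rad and angle between tray's own y axis and vertical above 1.7008 rad and horizontal distance between tray_lip and dish_rim below 0.07 m and height (world z) of tray_corner above 0.08 m and contact force between tray and the fingers above 1 N and contact force between tray and dish below 0.2 N and linear speed of tray below 0.03 m/s and angular speed of tray below 0.15 rad/s and distance of dish from where it was at the start of the episode below 0.03 m); the arm keeps its last pose, push and grip.
It fails at once if a stopper leaves the tray (z of any of stopper0_mid, stopper1_mid, stopper2_mid in the frame of tray above 0.08 m or z of any of stopper0_mid, stopper1_mid, stopper2_mid in the frame of tray below -0.02 m).
It fails at once if the dish or a thing that is not part of the job is pushed away (more than 30 mm) (distance of any of dish, marker, jar, rack, tipbox, petri, burner from where it was at the start of the episode above 0.03 m).
It also fails if it takes over 42 s, if anything falls off the work surface, if the arm or the gripper's body presses on something with over 40 N, if the wrist force passes 120 N, or if a joint passes its speed limit or range.

### The arm

A 6-joint arm with a two-finger parallel gripper is mounted at the origin on the work surface. World frame = base frame: x ahead of the robot, y to its left, z up, the work surface at z = 0. Lengths are in m, angles in rad, forces in N, time in s.
With the tool pointing down it reaches from about 0.275 to 0.975 m from the base axis. Payload 8.4 kg.
Tool frame: the origin (TCP) lies at the very end of the fingers, on their centre line; the grasp point (between the pads) lies 19 mm behind it (env.grasp_offset is the z of the grasp point in the tool frame, in m); z points along the fingers, y is the line along which they close (so a half turn about z gives the same grasp; the last joint's range is limited). The gripper opens to 92 mm and grips with 3 to 60 N. Pads are 20 mm wide; open, the fingers measure 128 mm over their backs; the gripper's body (75 mm by 189 mm) begins 69 mm behind the grasp point.
Start: joints at [-1.171, 0.353, 1.633, -0, 1.155, -0.002], TCP at [0.244, -0.575, 0.18] pointing down, gripper open.
Joint ranges: [-2.63, 2.63], [-0.92, 2.1], [0.06, 2.66], [-1.3, 4.44], [0, 2.69], [-3.02, 3.02]. Speed limits (rad/s): [2.22, 2.22, 2.79, 3.14, 3.14, 3.14].

### API

Orientations are given as a unit quaternion [w, x, y, z].
In Python, from rig import env, viewer, workorder gives the robot as it stands.
- The arm moves only by the tool carry_out, never from a script. Its argument "steps" is a list of rows, each an object of numbers: "tx", "ty", "tz": the shift along the tool's x, y, z as a fraction of full scale; "yaw": the turn about the tool's z as a fraction of full scale. A call has 1 to 10 rows; each row is the pose to reach, as a shift and turn from the pose commanded when the call began, along the tool's axes at that moment; what a row does not reach only later rows make up. Full scale, the value 1, is 0.2 m for a shift and 90 degrees for a turn. A row lasts 1/8 s, in which the tool goes at most 62.5 mm and 10.7 degrees, less where a joint would pass 70% of its speed; a pose out of reach is approached as far as the arm can. A call with a number of a shift or a turn outside -1 to 1 is refused whole. A call with a gripper value outside its range is refused whole. "fingers" is the opening, from -1 (shut) to 1 (fully open), so that 0 is half open, set as the call begins (left out, the last holds). The fingers move at their own pace and stop on an object; the grip force is fixed at half the most. Time passes only in rows, so rows that repeat a pose let the fingers close. It gives the time, the measured TCP pose, the force, the opening and the grip force at its end, in the units of the state.
- env.state(): the state, without advancing time (a new reading comes with each control period).
- viewer.snapshot(name): name is "side" or "top" or "wrist"; returns the picture (420x560x3 uint8, red, green, blue); there is no depth.
- viewer.camera_info(name): a dict with "camera_matrix" (3x3 intrinsics, pixels), "extrinsics" (4x4, takes a point from camera to world coordinates). Camera axes: x right, y down, z forward; pixel columns grow to the right and rows downward; lengths in m; the calibration is good to about 2 mm. A picture is of the moment at which its call begins: read the wrist's pose just before it. camera_info takes no time and is no camera call; for the wrist camera it gives the pose at the moment of the call.
- workorder.finish_job(): hands the job in; it is judged then, once.
Trained networks look in the newest picture that a camera, given by its name, has taken for a name from the list of things; names that differ only in an ending like _2 or _b are one class to them, and where a whole thing is asked for, a point or a joint stands for the part that bears it (a point fixed in the world has none). Each returns a list of dicts, best first, with "score" (0 to 1); they miss things now and then, are a little off and sometimes report something else, mostly with a low value. They report only what shows in the picture. A call takes as long as a camera call. They do not tell look-alikes from the thing itself.
- viewer.find_in(camera, label): "bbox" ([centre column, centre row, width, height] in pixels, round what is visible of it).
- viewer.masks_of(camera, label): "pixels" (420x560 bool, what is visible of it) and "bbox" ([centre column, centre row, width, height] in pixels, round what is visible of it).
- viewer.landmark_of(camera, label): "point" ([column, row] in pixels: a listed point, or the origin of a listed thing).
The state is a dict: "time": time; "qpos": joint angles; "joint_velocities": joint speeds; "joint_torque": joint torques, N m; "tool_pos": TCP position; "tool_rot": TCP orientation; "contact_force": force on the tool from outside, world axes, zero at the start; "ft_torque": the same for the moment, N m; "opening": finger opening in m; "grasp_force": force on a finger pad.
Only numpy, scipy, OpenCV 4.12 (cv2) and the standard library are available. Lean on these libraries where they do the work, as an engineer would, in place of code of your own. Each camera call takes 0.05 s, during which the arm holds its last target. There are 200 camera calls.

## Working session

There is one attempt and no reset: what is moved stays moved. The work goes in short steps, Python scripts to look and compute and a tool call to move; the robot and the scene stay as the last step left them, time stands still between calls to the robot, and variables do not carry over. Pictures are saved under pics/ and viewed, at most 10 in all, crops included, and the job is handed in when it is done.

Besides the shell and the picture viewer there is one more tool, called after ">>>" as name(argument=value, ...) on one line, values as JSON. carry_out: Moves the arm, as the interface text tells. Shift numbers are shares of 0.2 m and turn numbers shares of 90 degrees, none past 1 either way. Its arguments: {"type":"object","properties":{"steps":{"type":"array","items":{"type":"object","properties":{"tx":{"type":"number","minimum":-1,"maximum":1},"ty":{"type":"number","minimum":-1,"maximum":1},"tz":{"type":"number","minimum":-1,"maximum":1},"yaw":{"type":"number","minimum":-1,"maximum":1}}}},"fingers":{"type":"number"}},"required":["steps"]}

```bash
ls -la; mkdir -p pics; python3 - <<'E'
from rig import env, viewer, workorder
import cv2,numpy as np
print([a for a in dir(env) if a[0]!='_'],[a for a in dir(viewer) if a[0]!='_'],[a for a in dir(workorder) if a[0]!='_'])
s=env.state(); print(s)
a=viewer.snapshot("side"); b=viewer.snapshot("top")
cv2.imwrite("pics/a.png",cv2.resize(np.vstack([a,b])[:,:,::-1],(400,600)) if 0 else np.hstack([cv2.resize(a,(400,300)),cv2.resize(b,(400,300))])[:,:,::-1])
cv2.imwrite("pics/top.png",b[:,:,::-1]);cv2.imwrite("pics/side.png",a[:,:,::-1])
for c in("side","top","wrist"):
    i=viewer.camera_info(c); print(c,np.round(i["camera_matrix"],1).tolist(),np.round(i["extrinsics"],3).tolist())
for l in("tray","dish","tray_handle","tray_lip","tray_corner","dish_rim","stopper0_mid","marker","jar","rack","tipbox","petri","burner"):
    for c in("top","side"): print(l,c,[(np.round(r["point"]).tolist(),round(r["score"],2)) for r in viewer.landmark_of(c,l)][:4])
E
```

```text
total 12
drwxr-xr-x  3 agent agent 4096 Dec  1 01:34 .
drwxr-xr-x 23 root  root  4096 Dec  1 01:34 ..
drwxr-xr-x  2 agent agent 4096 Dec  1 01:34 pics
['IKError', 'grasp_offset', 'state'] ['camera_info', 'find_in', 'landmark_of', 'masks_of', 'snapshot'] ['finish_job']
{'time': 0.0, 'qpos': array([-1.17139629e+00,  3.53650285e-01,  1.63414146e+00, -1.06323502e-05,
        1.15518449e+00, -2.36427544e-03]), 'joint_velocities': array([-0.00031598, -0.00021546, -0.00076697,  0.00201993,  0.00092486,
        0.00104068]), 'joint_torque': array([-1.84667078e-03, -5.93839860e+01, -3.34216189e+01,  6.95460825e-02,
        2.33211648e-02, -1.09584230e-04]), 'tool_pos': array([ 0.24420619, -0.57472197,  0.17905926]), 'tool_rot': array([-6.77244581e-04,  9.79890276e-01,  1.99535883e-01, -1.41199108e-04]), 'contact_force': array([ 0.11389587,  0.62560781, -0.03608879]), 'ft_torque': array([0.0257318 , 0.00415802, 0.02936437]), 'grasp_force': 0.0, 'opening': 0.09182889856844853}
side [[402.2, 0.0, 279.1], [0.0, 402.2, 216.2], [0.0, 0.0, 1.0]] [[-0.832, -0.356, 0.426, 0.133], [-0.555, 0.552, -0.62
[... 1225 characters left out ...]
, 231.0], 0.62), ([392.0, 222.0], 0.35)]
stopper0_mid side [([350.0, 193.0], 0.52), ([246.0, 297.0], 0.22)]
marker top [([304.0, 232.0], 0.54)]
marker side [([319.0, 235.0], 0.78)]
jar top [([304.0, 180.0], 0.48), ([229.0, 134.0], 0.47), ([307.0, 131.0], 0.36)]
jar side [([277.0, 214.0], 0.65), ([349.0, 182.0], 0.59)]
rack top [([376.0, 139.0], 0.94)]
rack side [([282.0, 166.0], 0.87)]
tipbox top [([230.0, 133.0], 0.71)]
tipbox side [([187.0, 240.0], 0.66), ([247.0, 298.0], 0.39)]
petri top [([309.0, 133.0], 0.98), ([395.0, 220.0], 0.66), ([202.0, 216.0], 0.63)]
petri side [([239.0, 198.0], 0.59)]
burner top [([121.0, 191.0], 0.85), ([377.0, 236.0], 0.58)]
burner side [([148.0, 359.0], 0.8)]
```

View pics/top.png

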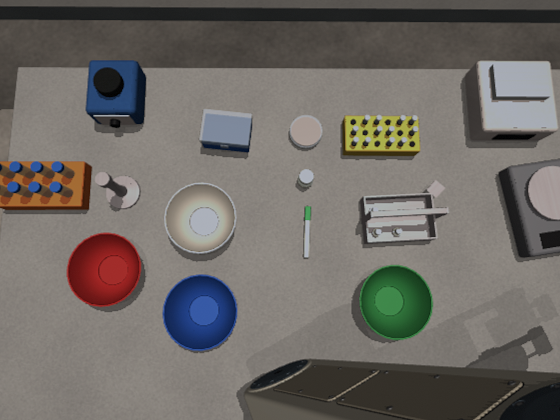

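View pics/side.png

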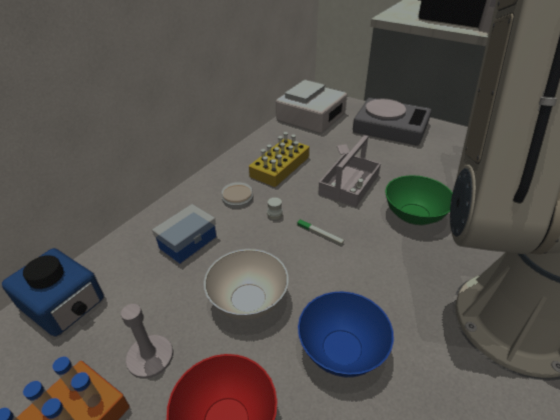

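```bash
cat > h.py <<'E'
import numpy as np, cv2
from rig import env, viewer, workorder
from scipy.spatial.transform import Rotation as R
def rot(q): return R.from_quat([q[1],q[2],q[3],q[0]])
def ray(cam,px,z,info=None):
    i=info or viewer.camera_info(cam); K=i["camera_matrix"];T=i["extrinsics"]
    d=T[:3,:3]@np.linalg.inv(K)@np.array([px[0],px[1],1.]); o=T[:3,3]
    return o+d*(z-o[2])/d[2]
def st():
    s=env.state(); r=rot(s["tool_rot"]); z=r.as_matrix()[:,2]
    print("t",round(s["time"],2),"q",np.round(s["qpos"],3),"tcp",np.round(s["tool_pos"],4),"R",np.round(r.as_matrix(),3).tolist(),"tilt",round(np.degrees(np.arccos(min(1,-z[2]))),1),"F",np.round(s["contact_force"],1),"op",round(s["opening"],4),"g",round(s["grasp_force"],1))
    return s
E
python3 - <<'E'
from h import *
P={"handle":((407,212),.112),"lip":((437,184),.055),"corner":((426,198),.004),"dish":((201,224),0),"rim":((204,214),.07),"marker":((304,232),.007),"jar":((305,178),.025),"rack":((381,134),.04),"tipbox":((227,132),.034),"petri":((307,131),.015),"burner":((122,191),.0),"burnertop":((103,180),.15),"green":((396,299),.07),"blue":((199,311),.07),"red":((102,270),.07)}
for k,(p,z) in P.items():
    w=ray("top",p,z); print(k,np.round(w,3), round(np.hypot(w[0],w[1]),3))
for p in [(369,212),(447,211)]: print(ray("top",p,.112))
for k,p,z in [("handle",(354,154),.112),("corner",(347,164),.004)]: print(k,ray("side",p,z))
E
```

```text
handle [ 0.513 -0.241  0.112] 0.566
lip [ 0.596 -0.342  0.055] 0.687
corner [ 0.57  -0.33   0.004] 0.658
dish [0.501 0.273 0.   ] 0.571
rim [0.516 0.255 0.07 ] 0.575
marker [0.478 0.001 0.007] 0.478
jar [ 0.62  -0.003  0.025] 0.62
rack [ 0.737 -0.207  0.04 ] 0.765
tipbox [0.744 0.205 0.034] 0.772
petri [ 0.755 -0.011  0.015] 0.755
burner [0.591 0.487 0.   ] 0.765
burnertop [0.583 0.479 0.15 ] 0.755
green [ 0.305 -0.215  0.07 ] 0.374
blue [0.279 0.261 0.07 ] 0.383
red [0.378 0.499 0.07 ] 0.626
[ 0.51267916 -0.1484827   0.112     ]
[ 0.51479587 -0.33833706  0.112     ]
handle [ 0.50326563 -0.23774913  0.112     ]
corner [ 0.56117687 -0.3334067   0.004     ]
```

>>> carry_out(steps=[{"tz": -1}, {"tz": -1}, {"tz": -1}, {"tz": -1}])

```text
schema error: expected keys tx, ty, tz, yaw
```

>>> carry_out(steps=[{"tx": 0, "ty": 0, "tz": -1, "yaw": -0.4}, {"tx": 0, "ty": 0, "tz": -1, "yaw": -0.744}, {"tx": 0, "ty": 0, "tz": -1, "yaw": -0.744}, {"tx": 0, "ty": 0, "tz": -1, "yaw": -0.744}, {"tx": 0, "ty": 0, "tz": -1, "yaw": -0.744}, {"tx": 0, "ty": 0, "tz": -1, "yaw": -0.744}, {"tx": 0, "ty": 0, "tz": -1, "yaw": -0.744}])

```text
time: 2.28
tool_pos: [0.2444, -0.5752, 0.3798]
tool_rot: [0.0, 0.706, 0.708, -0.0]
contact_force: [-0.1, -0.0, 0.6]
opening: 0.0918
grasp_force: 0.0
```

```bash
python3 -c "
from h import *
st()"
```

```text
t 2.27 q [-1.171  0.235  1.364 -0.     1.543 -1.175] tcp [ 0.2444 -0.5752  0.3798] R [[-0.003, 1.0, 0.0], [1.0, 0.003, -0.0], [-0.0, 0.0, -1.0]] tilt 0.0 F [-0.1 -0.   0.6] op 0.0918 g 0.0
```

>>> carry_out(steps=[{"tx": 0, "ty": 0, "tz": -1, "yaw": 0}, {"tx": 0, "ty": 0, "tz": -1, "yaw": 0}, {"tx": 0, "ty": 0, "tz": -1, "yaw": 0}, {"tx": 0, "ty": 0, "tz": -1, "yaw": 0}])

```text
time: 2.78
tool_pos: [0.2446, -0.5757, 0.5847]
tool_rot: [0.003, 0.707, 0.707, -0.001]
contact_force: [-0.9, -0.7, 0.5]
opening: 0.0919
grasp_force: 0.0
```

```bash
python3 -c "
from h import *
st()"
```

```text
t 2.77 q [-1.171  0.256  0.922 -0.     1.957 -1.171] tcp [ 0.2446 -0.5757  0.5847] R [[0.0, 1.0, 0.003], [1.0, -0.0, -0.006], [-0.006, 0.003, -1.0]] tilt 0.4 F [-0.9 -0.7  0.5] op 0.0919 g 0.0
```

>>> carry_out(steps=[{"tx": 0, "ty": 0, "tz": -1, "yaw": 0}, {"tx": 0, "ty": 0, "tz": -1, "yaw": 0}, {"tx": 0, "ty": 0, "tz": -1, "yaw": 0}, {"tx": 0, "ty": 0, "tz": -1, "yaw": 0}, {"tx": 0, "ty": 0, "tz": -1, "yaw": 0}, {"tx": 0, "ty": 0, "tz": -1, "yaw": 0}])

```text
time: 3.52
tool_pos: [0.2413, -0.568, 0.7667]
tool_rot: [0.005, 0.707, 0.707, -0.002]
contact_force: [-0.7, 0.5, 0.2]
opening: 0.0921
grasp_force: 0.0
```

```bash
python3 -c "
from h import *
st()"
```

```text
t 3.52 q [-1.171  0.533  0.059  0.     2.539 -1.171] tcp [ 0.2413 -0.568   0.7667] R [[0.0, 1.0, 0.004], [1.0, -0.0, -0.01], [-0.01, 0.004, -1.0]] tilt 0.6 F [-0.7  0.5  0.2] op 0.0921 g 0.0
```

>>> carry_out(steps=[{"tx": 0, "ty": 0.6, "tz": -1, "yaw": 0}, {"tx": 0, "ty": 0.6, "tz": -1, "yaw": 0}, {"tx": 0, "ty": 0.6, "tz": -1, "yaw": 0}, {"tx": 0, "ty": 0.6, "tz": -1, "yaw": 0}, {"tx": 0, "ty": 0.6, "tz": -1, "yaw": 0}])

```text
time: 4.15
tool_pos: [0.3009, -0.4956, 0.8004]
tool_rot: [0.021, 0.707, 0.707, -0.006]
contact_force: [-0.8, -0.9, -0.4]
opening: 0.092
grasp_force: 0.0
```

```bash
python3 -c "
from h import *
st()"
```

```text
t 4.15 q [-1.027e+00  4.760e-01  5.900e-02 -2.000e-03  2.563e+00 -1.029e+00] tcp [ 0.3009 -0.4956  0.8004] R [[0.001, 1.0, 0.021], [0.999, 0.0, -0.037], [-0.037, 0.021, -0.999]] tilt 2.5 F [-0.8 -0.9 -0.4] op 0.092 g 0.0
```

>>> carry_out(steps=[{"tx": 0.8, "ty": 0, "tz": 1, "yaw": 0}, {"tx": 0.8, "ty": 0, "tz": 1, "yaw": 0}, {"tx": 0.8, "ty": 0, "tz": 1, "yaw": 0}, {"tx": 0.8, "ty": 0, "tz": 1, "yaw": 0}, {"tx": 0.8, "ty": 0, "tz": 1, "yaw": 0}])

```text
time: 4.78
tool_pos: [0.3044, -0.3536, 0.6081]
tool_rot: [0.02, 0.707, 0.707, -0.006]
contact_force: [0.9, -0.9, 0.4]
opening: 0.0919
grasp_force: 0.0
```

```bash
python3 -c "
from h import *
st()"
```

```text
t 4.78 q [-0.856 -0.048  1.215 -0.009  1.933 -0.858] tcp [ 0.3044 -0.3536  0.6081] R [[0.001, 1.0, 0.021], [0.999, -0.001, -0.037], [-0.037, 0.021, -0.999]] tilt 2.4 F [ 0.9 -0.9  0.4] op 0.0919 g 0.0
```

>>> carry_out(steps=[{"tx": 0.73, "ty": 0.98, "tz": 1, "yaw": 0}, {"tx": 0.73, "ty": 0.98, "tz": 1, "yaw": 0}, {"tx": 0.73, "ty": 0.98, "tz": 1, "yaw": 0}, {"tx": 0.73, "ty": 0.98, "tz": 1, "yaw": 0}, {"tx": 0.73, "ty": 0.98, "tz": 1, "yaw": 0}, {"tx": 0.73, "ty": 0.98, "tz": 1, "yaw": 0}, {"tx": 0.73, "ty": 0.98, "tz": 1, "yaw": 0}])

```text
time: 5.65
tool_pos: [0.5051, -0.2167, 0.4093]
tool_rot: [0.02, 0.707, 0.707, -0.006]
contact_force: [-0.2, -0.4, 0.7]
opening: 0.0919
grasp_force: 0.0
```

```bash
python3 -c "
from h import *
st()
im=viewer.snapshot('wrist'); info=viewer.camera_info('wrist'); cv2.imwrite('pics/w1.png',im[:,:,::-1])
for l,z in (('tray_handle',.112),('tray_lip',.055),('tray_corner',.004)):
    for r in viewer.landmark_of('wrist',l)[:2]: print(l,np.round(r['point']),round(r['score'],2),np.round(ray('wrist',r['point'],z,info),4))
st()"
```

```text
t 5.65 q [-0.389  0.074  1.494 -0.027  1.54  -0.388] tcp [ 0.5051 -0.2167  0.4093] R [[0.0, 1.0, 0.02], [0.999, 0.0, -0.037], [-0.037, 0.02, -0.999]] tilt 2.4 F [-0.2 -0.4  0.7] op 0.0919 g 0.0
tray_handle [307. 211.] 0.59 [ 0.5563 -0.2948  0.112 ]
tray_handle [279. 179.] 0.58 [ 0.51   -0.2407  0.112 ]
tray_lip [324. 228.] 0.7 [ 0.5952 -0.3478  0.055 ]
tray_lip [290. 138.] 0.65 [ 0.5302 -0.1811  0.055 ]
tray_corner [304. 210.] 0.64 [ 0.5637 -0.3284  0.004 ]
t 5.85 q [-0.39   0.072  1.494 -0.026  1.54  -0.388] tcp [ 0.5049 -0.2173  0.4106] R [[0.002, 1.0, 0.023], [0.999, -0.001, -0.038], [-0.038, 0.023, -0.999]] tilt 2.5 F [0.9 0.3 0.9] op 0.0922 g 0.0
```

View pics/w1.png

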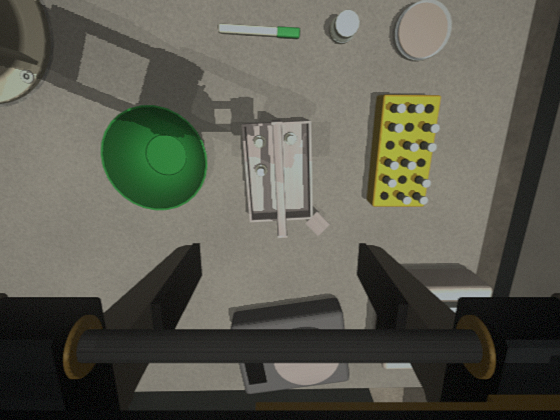

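>>> carry_out(steps=[{"tx": 0.025, "ty": -0.01, "tz": 1, "yaw": 0}, {"tx": 0.025, "ty": -0.01, "tz": 1, "yaw": 0}, {"tx": 0.025, "ty": -0.01, "tz": 1, "yaw": 0}, {"tx": 0.025, "ty": -0.01, "tz": 1, "yaw": 0}])

```text
time: 6.35
tool_pos: [0.5049, -0.2185, 0.2065]
tool_rot: [0.018, 0.707, 0.707, -0.007]
contact_force: [0.1, -0.0, 0.5]
opening: 0.0916
grasp_force: 0.0
```

>>> carry_out(steps=[{"tx": 0.013, "ty": 0, "tz": 0.3, "yaw": 0}, {"tx": 0.013, "ty": 0, "tz": 0.45, "yaw": 0}, {"tx": 0.013, "ty": 0, "tz": 0.56, "yaw": 0}, {"tx": 0.013, "ty": 0, "tz": 0.56, "yaw": 0}, {"tx": 0.013, "ty": 0, "tz": 0.56, "yaw": 0}])

```text
time: 6.98
tool_pos: [0.5113, -0.2211, 0.0994]
tool_rot: [0.022, 0.707, 0.707, -0.005]
contact_force: [-0.1, -1.0, 0.1]
opening: 0.0918
grasp_force: 0.0
```

```bash
python3 -c "
from h import *
st()
im=viewer.snapshot('side'); cv2.imwrite('pics/s2.png',cv2.resize(im[90:300,230:510],(800,600))[:,:,::-1])"
```

```text
t 6.97 q [-0.392  0.321  1.884 -0.033  0.9   -0.371] tcp [ 0.5113 -0.2211  0.0994] R [[0.001, 1.0, 0.024], [0.999, -0.0, -0.038], [-0.038, 0.024, -0.999]] tilt 2.6 F [-0.1 -1.   0.1] op 0.0918 g 0.0
```

View pics/s2.png

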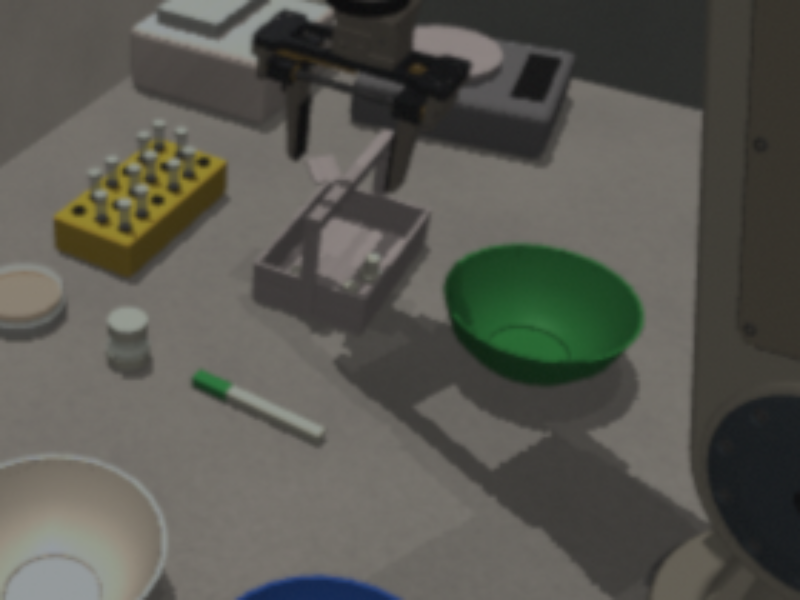

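>>> carry_out(steps=[{"tx": 0, "ty": 0, "tz": 0.03, "yaw": 0}, {"tx": 0, "ty": 0, "tz": 0.03, "yaw": 0}, {"tx": 0, "ty": 0, "tz": 0.03, "yaw": 0}, {"tx": 0, "ty": 0, "tz": 0.03, "yaw": 0}, {"tx": 0, "ty": 0, "tz": 0.03, "yaw": 0}, {"tx": 0, "ty": 0, "tz": 0.03, "yaw": 0}, {"tx": 0, "ty": 0, "tz": 0.03, "yaw": 0}, {"tx": 0, "ty": 0, "tz": 0.03, "yaw": 0}], fingers=-1)

```text
time: 8.02
tool_pos: [0.5098, -0.2204, 0.0911]
tool_rot: [0.02, 0.707, 0.707, -0.006]
contact_force: [-0.2, 0.0, 0.5]
opening: 0.0139
grasp_force: 0.0
```

>>> carry_out(steps=[{"tx": 0, "ty": 0, "tz": 0, "yaw": 0}, {"tx": 0, "ty": 0, "tz": 0, "yaw": 0}, {"tx": 0, "ty": 0, "tz": -0.1, "yaw": 0}, {"tx": 0, "ty": 0, "tz": -0.25, "yaw": 0}, {"tx": 0, "ty": 0, "tz": -0.45, "yaw": 0}, {"tx": 0, "ty": 0, "tz": -0.65, "yaw": 0}, {"tx": 0, "ty": 0, "tz": -0.85, "yaw": 0}, {"tx": 0, "ty": 0, "tz": -1, "yaw": 0}, {"tx": 0, "ty": 0, "tz": -1, "yaw": 0}])

```text
time: 9.15
tool_pos: [0.5069, -0.2135, 0.2932]
tool_rot: [0.022, 0.707, 0.707, -0.005]
contact_force: [0.7, -0.2, -0.1]
opening: 0.0001
grasp_force: 0.0
```

```bash
python3 -c "
from h import *
st()
im=viewer.snapshot('side'); cv2.imwrite('pics/s3.png',cv2.resize(im[50:260,230:510],(800,600))[:,:,::-1])"
```

```text
t 9.15 q [-0.382  0.12   1.684 -0.027  1.3   -0.375] tcp [ 0.5069 -0.2135  0.2932] R [[0.001, 1.0, 0.025], [0.999, 0.0, -0.039], [-0.038, 0.025, -0.999]] tilt 2.6 F [ 0.7 -0.2 -0.1] op 0.0001 g 0.0
```

View pics/s3.png

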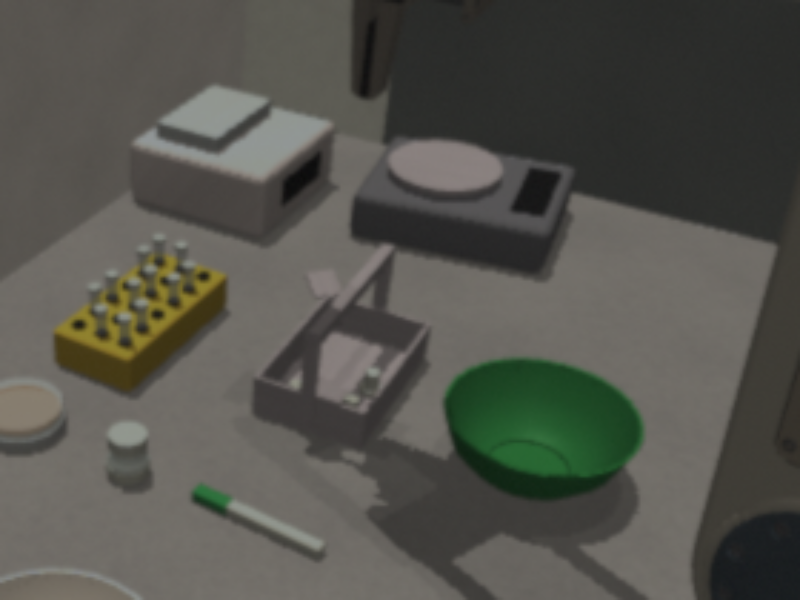

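```bash
python3 -c "
from h import *
def proj(c,p):
    i=viewer.camera_info(c); q=np.linalg.inv(i['extrinsics'])@np.r_[p,1]; q=i['camera_matrix']@q[:3]; return q[:2]/q[2]
for n,p in {'tcp':(.5113,-.2211,.0994),'f1':(.557,-.2211,.0994),'f2':(.465,-.2211,.0994),'bar':(.51,-.241,.112),'e1':(.51,-.147,.112),'e2':(.513,-.335,.112),'org':(.51,-.241,0)}.items(): 
    q=proj('side',p); print(n,np.round(q),'crop s2',np.round((q-[230,90])*800/280), 'top',np.round(proj('top',p)))
a=viewer.snapshot('top'); cv2.imwrite('pics/t4.png',cv2.resize(a[150:290,330:480],(640,597))[:,:,::-1])
for l in ('tray','tray_handle','tray_lip','tray_corner'):
  for c in ('top','side'): print(l,c,[(np.round(r['point']).tolist(),round(r['score'],2)) for r in viewer.landmark_of(c,l)][:3])
"
```

```text
tcp [348. 160.] crop s2 [338. 199.] top [397. 213.]
f1 [334. 155.] crop s2 [297. 186.] top [396. 195.]
f2 [363. 165.] crop s2 [381. 213.] top [398. 232.]
bar [352. 153.] crop s2 [350. 179.] top [407. 213.]
e1 [337. 169.] crop s2 [305. 225.] top [368. 213.]
e2 [365. 138.] crop s2 [387. 138.] top [446. 212.]
org [348. 185.] crop s2 [338. 270.] top [394. 220.]
tray top [([398.0, 221.0], 0.88)]
tray side []
tray_handle top [([409.0, 210.0], 0.68)]
tray_handle side [([353.0, 154.0], 0.92)]
tray_lip top []
tray_lip side [([338.0, 146.0], 0.86)]
tray_corner top [([427.0, 198.0], 0.67)]
tray_corner side [([346.0, 163.0], 0.72), ([352.0, 184.0], 0.44), ([239.0, 198.0], 0.35)]
```

View pics/t4.png

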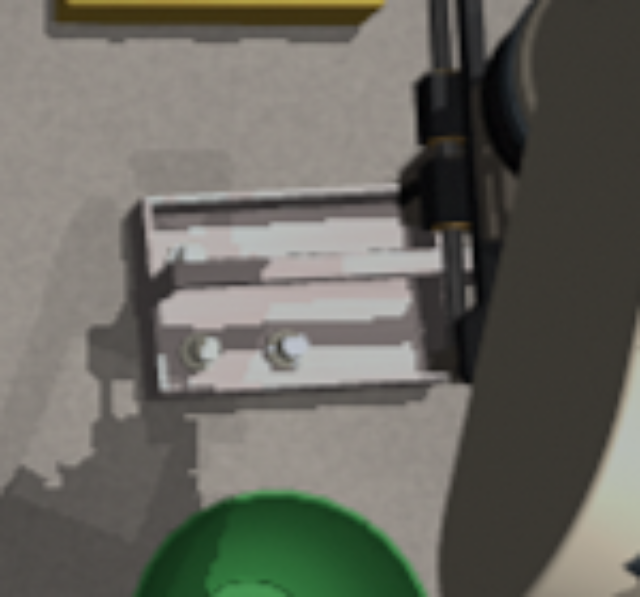

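```bash
python3 -c "
from h import *
def P(c):
    i=viewer.camera_info(c); return i['camera_matrix']@np.linalg.inv(i['extrinsics'])[:3]
s=st()
for c in ('side','top'):
    q=P(c)@np.r_[s['tool_pos'],1]; print(c,q[:2]/q[2])
i=viewer.camera_info('wrist'); T=i['extrinsics']; q=P('wrist')@np.r_[s['tool_pos'],1]; print('wrist',q[:2]/q[2],T[:3,3]-s['tool_pos'])
im=viewer.snapshot('side');w=viewer.snapshot('wrist');a=viewer.snapshot('top')
cv2.imwrite('pics/m5.png',np.hstack([cv2.resize(im[40:180,280:430],(266,248)),cv2.resize(a[130:270,340:490],(266,248)),cv2.resize(w,(266,200))]+[])[:,:,::-1] if 0 else np.hstack([cv2.resize(im[40:180,300:450],(400,373)),cv2.resize(a[130:270,360:510],(400,373))])[:,:,::-1])
"
```

```text
t 9.65 q [-0.383  0.122  1.687 -0.027  1.3   -0.375] tcp [ 0.5055 -0.213   0.2904] R [[0.001, 1.0, 0.02], [0.999, 0.0, -0.037], [-0.036, 0.02, -0.999]] tilt 2.4 F [-0.2 -0.2  0.1] op 0.0005 g 0.0
side [356.57036474  97.04841272]
top [421.76723168 200.05967065]
wrist [281.33026275 237.4179862 ] [-0.00549029  0.08490014  0.20215978]
```

View pics/m5.png

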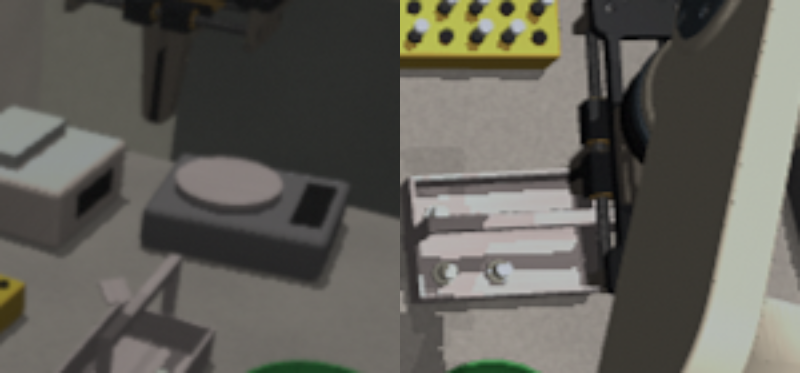

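>>> carry_out(steps=[{"tx": 0.04, "ty": 0, "tz": 0.1, "yaw": 0}, {"tx": 0.04, "ty": 0, "tz": 0.2, "yaw": 0}, {"tx": 0.04, "ty": 0, "tz": 0.3, "yaw": 0}, {"tx": 0.04, "ty": 0, "tz": 0.4, "yaw": 0}, {"tx": 0.04, "ty": 0, "tz": 0.45, "yaw": 0}, {"tx": 0.04, "ty": 0, "tz": 0.5, "yaw": 0}, {"tx": 0.04, "ty": 0, "tz": 0.5, "yaw": 0}, {"tx": 0.04, "ty": 0, "tz": 0.55, "yaw": 0}], fingers=1)

```text
time: 10.8
tool_pos: [0.5089, -0.2095, 0.1815]
tool_rot: [0.021, 0.707, 0.707, -0.005]
contact_force: [-0.3, -1.1, -0.2]
opening: 0.0781
grasp_force: 0.0
```

>>> carry_out(steps=[{"tx": 0, "ty": 0, "tz": 0.15, "yaw": 0}, {"tx": 0, "ty": 0, "tz": 0.3, "yaw": 0}, {"tx": 0, "ty": 0, "tz": 0.45, "yaw": 0}, {"tx": 0, "ty": 0, "tz": 0.55, "yaw": 0}, {"tx": 0, "ty": 0, "tz": 0.55, "yaw": 0}])

```text
time: 11.42
tool_pos: [0.5092, -0.2128, 0.0695]
tool_rot: [0.019, 0.707, 0.707, -0.006]
contact_force: [-0.0, 0.4, -0.1]
opening: 0.0917
grasp_force: 0.0
```

>>> carry_out(steps=[{"tx": 0, "ty": 0, "tz": 0, "yaw": 0}, {"tx": 0, "ty": 0, "tz": 0, "yaw": 0}, {"tx": 0, "ty": 0, "tz": 0, "yaw": 0}, {"tx": 0, "ty": 0, "tz": 0, "yaw": 0}, {"tx": 0, "ty": 0, "tz": 0, "yaw": 0}, {"tx": 0, "ty": 0, "tz": 0, "yaw": 0}, {"tx": 0, "ty": 0, "tz": 0, "yaw": 0}, {"tx": 0, "ty": 0, "tz": 0, "yaw": 0}, {"tx": 0, "ty": 0, "tz": 0, "yaw": 0}, {"tx": 0, "ty": 0, "tz": 0, "yaw": 0}], fingers=-1)

```text
time: 12.68
tool_pos: [0.5102, -0.2131, 0.0707]
tool_rot: [0.02, 0.707, 0.707, -0.006]
contact_force: [0.4, 0.1, -0.8]
opening: 0.0136
grasp_force: 29.9
```

>>> carry_out(steps=[{"tx": 0, "ty": 0, "tz": -0.08, "yaw": 0}, {"tx": 0, "ty": 0, "tz": -0.2, "yaw": 0}, {"tx": 0, "ty": 0, "tz": -0.35, "yaw": 0}, {"tx": 0, "ty": 0, "tz": -0.52, "yaw": 0}, {"tx": 0, "ty": 0, "tz": -0.7, "yaw": 0}, {"tx": 0, "ty": 0, "tz": -0.86, "yaw": 0}, {"tx": 0, "ty": 0, "tz": -0.96, "yaw": 0}, {"tx": 0, "ty": 0, "tz": -1, "yaw": 0}])

```text
time: 13.68
tool_pos: [0.5062, -0.2057, 0.2724]
tool_rot: [0.021, 0.707, 0.707, -0.005]
contact_force: [0.1, 0.6, -4.9]
opening: 0.0137
grasp_force: 30.0
```

```bash
python3 -c "
from h import *
st()
im=viewer.snapshot('side'); cv2.imwrite('pics/s6.png',cv2.resize(im[40:250,230:510],(800,600))[:,:,::-1])"
```

```text
t 13.68 q [-0.37   0.129  1.718 -0.028  1.26  -0.361] tcp [ 0.5062 -0.2057  0.2724] R [[0.001, 1.0, 0.022], [0.999, 0.0, -0.037], [-0.037, 0.023, -0.999]] tilt 2.5 F [ 0.1  0.6 -4.9] op 0.0137 g 30.0
```

View pics/s6.png

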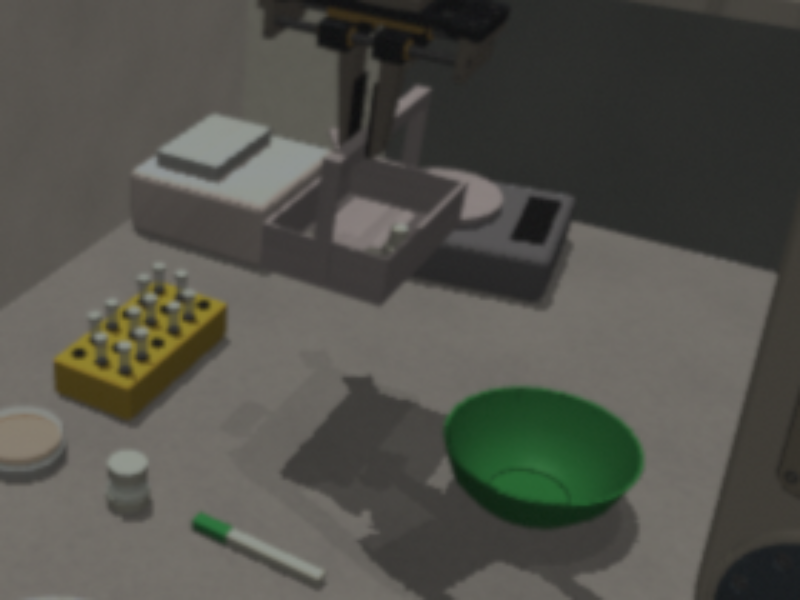

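```bash
cat > kin.py <<'E'
import numpy as np
D=[((.3536,1.6341,1.1552),(.24421,-.57472,.17906)),((.235,1.364,1.543),(.2444,-.5752,.3798)),((.256,.922,1.957),(.2446,-.5757,.5847)),((.533,.059,2.539),(.2413,-.568,.7667)),((.476,.059,2.563),(.3009,-.4956,.8004)),((-.048,1.215,1.933),(.3044,-.3536,.6081)),((.074,1.494,1.54),(.5051,-.2167,.4093)),((.321,1.884,.9),(.5113,-.2211,.0994)),((.129,1.718,1.26),(.5062,-.2057,.2724))]
def rows(q):
    a,u,s=q[0],q[0]+q[1],sum(q); S,C=np.sin,np.cos
    return [[1,0,S(a),S(u),C(u),S(s)],[0,1,C(a),C(u),-S(u),C(s)]]
A=[];b=[]
for q,p in D: A+=rows(q); b+=[np.hypot(p[0],p[1]),p[2]]
X,res,rk,sv=np.linalg.lstsq(np.array(A),np.array(b),rcond=1e-4)
if __name__=="__main__": print(np.round(X,4),rk,np.round(sv,3)); print(np.round(np.array(A)@X-b,4))
E
python3 kin.py
```

```text
[3.000e-04 2.888e-01 5.678e-01 4.942e-01 5.850e-02 3.886e-01] 6 [5.78  4.12  1.449 1.178 0.355 0.034]
[ 0.0001  0.0001 -0.0003  0.0001  0.0001 -0.0001  0.0001 -0.     -0.0001
  0.0001  0.0001 -0.0001  0.0001  0.0002  0.     -0.0002 -0.0001 -0.    ]
```

```bash
cat > sim.py <<'E'
import numpy as np
from kin import rows,X
from scipy.optimize import least_squares
lo,hi=np.array([-.92,.06,0.]),np.array([2.1,2.66,2.69])
fk=lambda q:np.array(rows(q))@X
def ik(q,p,th,w):
    f=lambda x:np.r_[fk(x)-p,w*(sum(x)-th)]
    return least_squares(f,np.clip(q,lo+1e-6,hi-1e-6),bounds=(lo,hi)).x
def solve(r,z,th,w=1): return ik(np.array([.2,1.2,1.5]),np.array([r,z]),th,w)
def push(q,d,n,w,rebase):
    p0=fk(q); th0=sum(q); tgt=p0+d
    for k in range(n):
        c=fk(q); e=tgt-c; L=np.linalg.norm(e); st=c+e*min(1,.0625/max(L,1e-9))
        q=ik(q,st,sum(q) if rebase else th0,w)
    return q
if __name__=="__main__":
    for w in (.1,.2,.3,.5,1.,2):
        for rb in (0,1):
            q=solve(.6255,.5847,np.pi); q=push(q,np.array([0,.2]),6,w,rb); p=fk(q)
            print(w,rb,"A",np.round(p,3),round(np.degrees(np.pi-sum(q)),2),end=" | ")
            q2=push(q,np.array([0,.2]),5,w,rb);print("up2",np.round(fk(q2),3),round(np.degrees(np.pi-sum(q2)),1),end=" | ")
            for z in (.45,.6):
                q=solve(.65,z,np.pi); q=push(q,np.array([.2,0]),6,w,rb)
                q=push(q,np.array([.2,0]),6,w,rb); a=np.degrees(np.pi-sum(q)); q=push(q,np.array([.2,0]),6,w,rb);print(z,"out",np.round(fk(q),3),round(a,1),round(np.degrees(np.pi-sum(q)),1),np.round(q,2),end=" | ")
            print()
E
python3 sim.py
```

```text
0.1 0 A [0.624 0.782] 4.58 | up2 [0.617 0.966] 36.7 | 0.45 out [1.232 0.441] 18.1 42.9 [1.06 0.06 1.27] | 0.6 out [1.229 0.586] 29.7 52.9 [0.96 0.06 1.19] | 
0.1 1 A [0.625 0.785] 5.35 | up2 [0.625 0.985] 40.1 | 0.45 out [1.25 0.45] 19.4 46.1 [1.07 0.06 1.21] | 0.6 out [1.25 0.6 ] 31.7 57.0 [0.97 0.06 1.11] | 
0.2 0 A [0.62  0.777] 3.15 | up2 [0.591 0.907] 24.7 | 0.45 out [1.191 0.42 ] 15.1 35.9 [1.05 0.06 1.4 ] | 0.6 out [1.182 0.553] 24.7 44.0 [0.95 0.06 1.36] | 
0.2 1 A [0.625 0.784] 5.12 | up2 [0.623 0.979] 39.1 | 0.45 out [1.249 0.45 ] 19.3 45.9 [1.07 0.06 1.21] | 0.6 out [1.249 0.599] 31.6 56.8 [0.97 0.06 1.12] | 
0.3 0 A [0.618 0.773] 2.04 | up2 [0.562 0.852] 11.5 | 0.45 out [1.132 0.391] 11.8 26.1 [1.05 0.06 1.58] | 0.6 out [1.112 0.506] 17.3 31.5 [0.94 0.06 1.59] | 
0.3 1 A [0.623 0.781] 4.39 | up2 [0.609 0.945] 32.7 | 0.45 out [1.242 0.446] 18.9 44.7 [1.07 0.06 1.23] | 0.6 out [1.241 0.593] 30.8 55.1 [0.97 0.06 1.15] | 
0.5 0 A [0.615 0.77 ] 0.95 | up2 [0.545 0.827] 4.0 | 0.45 out [1.035 0.349] 5.1 10.4 [1.06 0.06 1.84] | 0.6 out [0.999 0.444] 6.9 12.1 [0.96 0.06 1.91] | 
0.5 1 A [0.619 0.776] 2.7 | up2 [0.573 0.869] 16.0 | 0.45 out [1.187 0.419] 15.4 35.3 [1.05 0.06 1.41] | 0.6 out [1.177 0.549] 24.0 43.1 [0.95 0.06 1.38] | 
1.0 0 A [0.613 0.768] 0.27 | up2 [0.539 0.819] 1.0 | 0.45 out [0.987 0.332] 1.2 2.5 [1.07 0.06 1.97] | 0.6 out [0.946 0.42 ] 1.8 3.0 [0.98 0.06 2.05] | 
1.0 1 A [0.615 0.77 ] 0.9 | up2 [0.546 0.828] 4.4 | 0.45 out [1.046 0.355] 5.4 12.2 [1.05 0.06 1.81] | 0.6 out [1.012 0.453] 8.1 14.7 [0.95 0.06 1.87] | 
2 0 A [0.613 0.767] 0.07 | up2 [0.537 0.817] 0.2 | 0.45 out [0.976 0.328] 0.3 0.6 [1.07 0.06 2.  ] | 0.6 out [0.934 0.415] 0.5 0.8 [0.98 0.06 2.09] | 
2 1 A [0.613 0.768] 0.24 | up2 [0.539 0.819] 1.1 | 0.45 out [0.991 0.334] 1.5 3.3 [1.07 0.06 1.96] | 0.6 out [0.951 0.423] 2.2 3.9 [0.97 0.06 2.04] |
```

>>> carry_out(steps=[{"tx": 0.06, "ty": 0.01, "tz": -0.06, "yaw": 0}, {"tx": 0.2, "ty": 0.03, "tz": -0.18, "yaw": 0}, {"tx": 0.4, "ty": 0.05, "tz": -0.36, "yaw": 0}, {"tx": 0.6, "ty": 0.08, "tz": -0.54, "yaw": 0}, {"tx": 0.8, "ty": 0.1, "tz": -0.71, "yaw": 0}])

```text
time: 14.35
tool_pos: [0.5229, -0.0386, 0.4078]
tool_rot: [0.02, 0.707, 0.707, -0.006]
contact_force: [0.4, 0.9, -4.1]
opening: 0.0139
grasp_force: 30.0
```

>>> carry_out(steps=[{"tx": 0.2, "ty": 0.03, "tz": -0.18, "yaw": 0}, {"tx": 0.4, "ty": 0.05, "tz": -0.36, "yaw": 0}, {"tx": 0.6, "ty": 0.08, "tz": -0.54, "yaw": 0}, {"tx": 0.8, "ty": 0.1, "tz": -0.71, "yaw": 0}])

```text
time: 14.85
tool_pos: [0.5398, 0.1265, 0.5442]
tool_rot: [0.02, 0.707, 0.707, -0.006]
contact_force: [-0.2, -0.2, -4.4]
opening: 0.0136
grasp_force: 30.0
```

>>> carry_out(steps=[{"tx": 0.2, "ty": 0.03, "tz": -0.18, "yaw": 0.06}, {"tx": 0.4, "ty": 0.05, "tz": -0.36, "yaw": 0.17}, {"tx": 0.6, "ty": 0.08, "tz": -0.54, "yaw": 0.28}, {"tx": 0.74, "ty": 0.1, "tz": -0.66, "yaw": 0.39}, {"tx": 0.8, "ty": 0.1, "tz": -0.71, "yaw": 0.5}, {"tx": 0.8, "ty": 0.1, "tz": -0.71, "yaw": 0.6}])

```text
time: 15.6
tool_pos: [0.5573, 0.2917, 0.6794]
tool_rot: [0.021, 0.951, 0.307, 0.004]
contact_force: [0.4, 0.8, -5.2]
opening: 0.0137
grasp_force: 30.0
```

>>> carry_out(steps=[{"tx": 0, "ty": 0, "tz": 0, "yaw": 0.11}, {"tx": 0, "ty": 0, "tz": 0, "yaw": 0.22}, {"tx": 0, "ty": 0, "tz": 0, "yaw": 0.33}, {"tx": 0, "ty": 0, "tz": 0, "yaw": 0.44}, {"tx": 0, "ty": 0, "tz": 0, "yaw": 0.54}, {"tx": 0, "ty": 0, "tz": 0, "yaw": 0.59}, {"tx": 0, "ty": 0, "tz": 0, "yaw": 0.59}])

```text
time: 16.48
tool_pos: [0.5572, 0.2902, 0.6794]
tool_rot: [0.017, 0.989, -0.148, 0.013]
contact_force: [-0.4, 0.0, -4.1]
opening: 0.0137
grasp_force: 30.0
```

```bash
python3 -c "
from h import *
s=st(); M=rot(s['tool_rot']).as_matrix(); u=np.array([np.cos(.48),np.sin(.48),1.]); u/=np.linalg.norm(u); print('push up-out 45 in tool axes',np.round(M.T@u,2), 'out',np.round(M.T@[np.cos(.48),np.sin(.48),0],2))"
```

```text
t 16.48 q [ 0.504  0.351  0.585 -0.052  2.205  2.342] tcp [0.5572 0.2902 0.6794] R [[0.956, -0.294, 0.02], [-0.293, -0.955, -0.037], [0.03, 0.03, -0.999]] tilt 2.4 F [-0.4  0.  -4.1] op 0.0137 g 30.0
push up-out 45 in tool axes [ 0.52 -0.48 -0.71] out [ 0.71 -0.7   0.  ]
```

>>> carry_out(steps=[{"tx": 0.2, "ty": -0.2, "tz": -0.2, "yaw": 0}, {"tx": 0.4, "ty": -0.4, "tz": -0.4, "yaw": 0}, {"tx": 0.8, "ty": -0.8, "tz": -0.8, "yaw": 0}, {"tx": 0.8, "ty": -0.8, "tz": -0.8, "yaw": 0}, {"tx": 0.8, "ty": -0.8, "tz": -0.8, "yaw": 0}])

```text
time: 17.1
tool_pos: [0.5842, 0.3112, 0.742]
tool_rot: [0.006, 0.989, -0.147, 0.028]
contact_force: [0.3, 2.6, -4.8]
opening: 0.0139
grasp_force: 30.2
```

>>> carry_out(steps=[{"tx": 0.8, "ty": -0.8, "tz": -0.8, "yaw": 0}, {"tx": 0.8, "ty": -0.8, "tz": -0.8, "yaw": 0}])

```text
time: 17.35
tool_pos: [0.6119, 0.3268, 0.7273]
tool_rot: [-0.003, 0.988, -0.147, 0.041]
contact_force: [-1.2, -0.2, -4.3]
opening: 0.0136
grasp_force: 29.9
```

>>> carry_out(steps=[{"tx": 0.8, "ty": -0.8, "tz": -0.8, "yaw": 0}, {"tx": 0.8, "ty": -0.8, "tz": -0.8, "yaw": 0}, {"tx": 0.8, "ty": -0.8, "tz": -0.8, "yaw": 0}, {"tx": 0.8, "ty": -0.8, "tz": -0.8, "yaw": 0}])

```text
time: 17.85
tool_pos: [0.6447, 0.3454, 0.7117]
tool_rot: [-0.015, 0.987, -0.147, 0.058]
contact_force: [0.0, -0.6, -3.8]
opening: 0.0135
grasp_force: 29.8
```

```bash
python3 -c "
from h import *
s=st(); M=rot(s['tool_rot']).as_matrix(); a=s['qpos'][0]; print('out',np.round(M.T@[np.cos(a),np.sin(a),0],2))"
```

```text
t 17.85 q [ 0.516  0.622  0.059 -0.067  2.348  2.333] tcp [0.6447 0.3454 0.7117] R [[0.95, -0.289, 0.12], [-0.293, -0.956, 0.013], [0.111, -0.048, -0.993]] tilt 6.9 F [ 0.  -0.6 -3.8] op 0.0135 g 29.8
out [ 0.68 -0.72  0.11]
```

>>> carry_out(steps=[{"tx": 0.68, "ty": -0.64, "tz": -1, "yaw": 0}, {"tx": 0.68, "ty": -0.64, "tz": -1, "yaw": 0}])

```text
time: 18.1
tool_pos: [0.6491, 0.3473, 0.7262]
tool_rot: [-0.029, 0.986, -0.147, 0.078]
contact_force: [-0.8, -0.4, -3.2]
opening: 0.0137
grasp_force: 29.8
```

>>> carry_out(steps=[{"tx": 0.68, "ty": -0.64, "tz": -1, "yaw": 0}, {"tx": 0.68, "ty": -0.64, "tz": -1, "yaw": 0}])

```text
time: 18.35
tool_pos: [0.6521, 0.3487, 0.741]
tool_rot: [-0.042, 0.984, -0.146, 0.097]
contact_force: [-1.4, -1.1, -3.8]
opening: 0.0136
grasp_force: 29.8
```

>>> carry_out(steps=[{"tx": 0.68, "ty": -0.64, "tz": -1, "yaw": 0}, {"tx": 0.68, "ty": -0.64, "tz": -1, "yaw": 0}])

```text
time: 18.6
tool_pos: [0.6531, 0.3493, 0.7576]
tool_rot: [-0.055, 0.981, -0.145, 0.115]
contact_force: [-1.3, 0.2, -3.3]
opening: 0.0135
grasp_force: 29.8
```

>>> carry_out(steps=[{"tx": 0.68, "ty": -0.64, "tz": -1, "yaw": 0}, {"tx": 0.68, "ty": -0.64, "tz": -1, "yaw": 0}])

```text
time: 18.85
tool_pos: [0.652, 0.3489, 0.7766]
tool_rot: [-0.069, 0.978, -0.144, 0.134]
contact_force: [-0.8, -1.0, -4.5]
opening: 0.0136
grasp_force: 29.8
```

```bash
python3 -c "
from h import *
s=st(); M=rot(s['tool_rot']).as_matrix(); a=s['qpos'][0]; print('out',np.round(M.T@[np.cos(a),np.sin(a),0],2))"
```

```text
t 18.85 q [ 0.519  0.546  0.058 -0.072  2.239  2.33 ] tcp [0.652  0.3489 0.7766] R [[0.923, -0.263, 0.281], [-0.3, -0.949, 0.096], [0.242, -0.173, -0.955]] tilt 17.3 F [-0.8 -1.  -4.5] op 0.0136 g 29.8
out [ 0.65 -0.7   0.29]
```

>>> carry_out(steps=[{"tx": 0.9, "ty": -0.87, "tz": -0.92, "yaw": 0}, {"tx": 0.9, "ty": -0.87, "tz": -0.92, "yaw": 0}])

```text
time: 19.1
tool_pos: [0.6636, 0.3558, 0.7855]
tool_rot: [-0.082, 0.974, -0.143, 0.153]
contact_force: [-0.7, -0.6, -3.7]
opening: 0.0132
grasp_force: 29.8
```

>>> carry_out(steps=[{"tx": 0.9, "ty": -0.87, "tz": -0.92, "yaw": 0}, {"tx": 0.9, "ty": -0.87, "tz": -0.92, "yaw": 0}])

```text
time: 19.35
tool_pos: [0.6715, 0.3609, 0.7988]
tool_rot: [-0.096, 0.97, -0.142, 0.173]
contact_force: [-1.0, -0.0, -4.2]
opening: 0.0135
grasp_force: 29.8
```

>>> carry_out(steps=[{"tx": 0.9, "ty": -0.87, "tz": -0.92, "yaw": 0}, {"tx": 0.9, "ty": -0.87, "tz": -0.92, "yaw": 0}])

```text
time: 19.6
tool_pos: [0.6761, 0.3644, 0.8158]
tool_rot: [-0.111, 0.965, -0.14, 0.193]
contact_force: [0.4, 0.0, -4.0]
opening: 0.0135
grasp_force: 29.8
```

>>> carry_out(steps=[{"tx": 0.9, "ty": -0.87, "tz": -0.92, "yaw": 0}, {"tx": 0.9, "ty": -0.87, "tz": -0.92, "yaw": 0}])

```text
time: 19.85
tool_pos: [0.6779, 0.3667, 0.8352]
tool_rot: [-0.125, 0.959, -0.139, 0.213]
contact_force: [-0.7, -1.2, -4.3]
opening: 0.0138
grasp_force: 29.8
```

```bash
cat > plan.py <<'E'
from h import *
s=st(); M=rot(s['tool_rot']).as_matrix()
# tray frame in tool: tray x=-tool x, y=tool y (about), z=-tool z ; handle in tool: grip ~20 mm to tray -x of centre
Rt=np.column_stack([-M[:,0],M[:,1],-M[:,2]])
grip=np.array([-.028,0,.091])   # TCP reads .0707 with the tray on the bench; tips really ~.02 higher
org=s['tool_pos']-Rt@np.array([-.028,0,.0707])
lip=org+Rt@[.110,.080,.055]; cor=org+Rt@[.086,.056,.004]
print('xdown',np.round(np.degrees(np.arcsin(-Rt[2,0])),1),'ydown',np.round(np.degrees(np.arcsin(-Rt[2,1])),1),'org',np.round(org,3),'lip',np.round(lip,3),'cor',np.round(cor,3))
d=np.array([.508,.264,0])-lip; d[2]=.20-cor[2]
print('world delta',np.round(d,3),'tool units',np.round(M.T@d/.2,3))
E
python3 plan.py; python3 -c "
from h import *
a=viewer.snapshot('side'); cv2.imwrite('pics/s7.png',np.hstack([cv2.resize(a,(420,315)),cv2.resize(viewer.snapshot('top'),(380,285),)[:315] if 0 else cv2.resize(viewer.snapshot('top'),(380,315))])[:,:,::-1])"
```

```text
t 19.85 q [ 0.528  0.499  0.059 -0.077  2.087  2.332] tcp [0.6779 0.3667 0.8352] R [[0.87, -0.213, 0.444], [-0.32, -0.93, 0.181], [0.374, -0.3, -0.878]] tilt 28.6 F [-0.7 -1.2 -4.3] op 0.0138 g 29.8
xdown 22.0 ydown 17.4 org [0.685 0.388 0.763] lip [0.548 0.339 0.746] cor [0.596 0.363 0.717]
world delta [-0.04  -0.075 -0.517] tool units [-1.02   1.168  2.113]
```

View pics/s7.png

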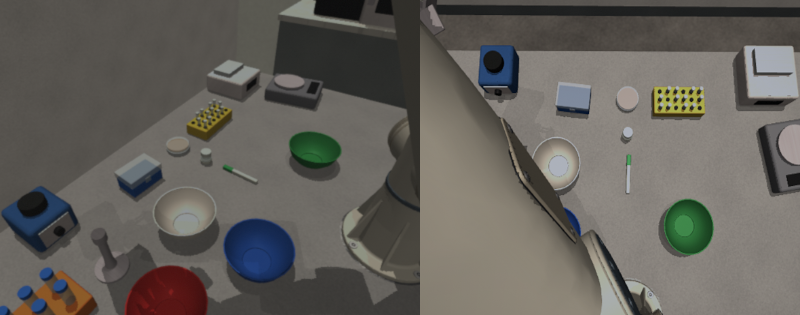

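>>> carry_out(steps=[{"tx": -0.03, "ty": 0.03, "tz": 0.06, "yaw": 0}, {"tx": -0.09, "ty": 0.1, "tz": 0.18, "yaw": 0}, {"tx": -0.17, "ty": 0.19, "tz": 0.35, "yaw": 0}, {"tx": -0.25, "ty": 0.29, "tz": 0.52, "yaw": 0}, {"tx": -0.34, "ty": 0.39, "tz": 0.7, "yaw": 0}])

```text
time: 20.58
tool_pos: [0.6636, 0.3407, 0.6601]
tool_rot: [-0.124, 0.959, -0.139, 0.212]
contact_force: [1.1, 0.5, -3.3]
opening: 0.0137
grasp_force: 29.9
```

>>> carry_out(steps=[{"tx": -0.08, "ty": 0.09, "tz": 0.16, "yaw": 0}, {"tx": -0.16, "ty": 0.18, "tz": 0.32, "yaw": 0}, {"tx": -0.24, "ty": 0.27, "tz": 0.48, "yaw": 0}, {"tx": -0.3, "ty": 0.34, "tz": 0.62, "yaw": 0}, {"tx": -0.34, "ty": 0.39, "tz": 0.7, "yaw": 0}])

```text
time: 21.2
tool_pos: [0.649, 0.3149, 0.487]
tool_rot: [-0.123, 0.96, -0.139, 0.21]
contact_force: [-0.0, -0.3, -3.7]
opening: 0.0136
grasp_force: 29.9
```

>>> carry_out(steps=[{"tx": -0.06, "ty": 0.07, "tz": 0.12, "yaw": 0}, {"tx": -0.12, "ty": 0.14, "tz": 0.24, "yaw": 0}, {"tx": -0.18, "ty": 0.21, "tz": 0.36, "yaw": 0}, {"tx": -0.24, "ty": 0.27, "tz": 0.48, "yaw": 0}, {"tx": -0.28, "ty": 0.32, "tz": 0.58, "yaw": 0}, {"tx": -0.28, "ty": 0.32, "tz": 0.58, "yaw": 0}])

```text
time: 21.95
tool_pos: [0.6371, 0.2938, 0.3452]
tool_rot: [-0.123, 0.96, -0.139, 0.21]
contact_force: [-0.4, 0.8, -4.4]
opening: 0.0136
grasp_force: 29.9
```

```bash
python3 plan.py; python3 -c "
from h import *
a=viewer.snapshot('side');b=viewer.snapshot('wrist');t=viewer.snapshot('top')
cv2.imwrite('pics/s8.png',np.vstack([np.hstack([cv2.resize(a[60:340,100:420],(400,350)),cv2.resize(b,(400,350))]),np.hstack([cv2.resize(t[120:300,120:400],(400,250)),np.zeros((250,400,3),np.uint8)])])[:,:,::-1])
for c in('side','top','wrist'):
  for l in ('tray_lip','tray_corner','tray_handle','stopper0_mid','dish_rim'): print(c,l,[(np.round(r['point']).tolist(),round(r['score'],2)) for r in viewer.landmark_of(c,l)][:4])
"
```

```text
t 21.95 q [ 0.446  0.083  1.713 -0.037  0.856  2.322] tcp [0.6371 0.2938 0.3452] R [[0.873, -0.216, 0.437], [-0.319, -0.931, 0.178], [0.369, -0.295, -0.882]] tilt 28.2 F [-0.4  0.8 -4.4] op 0.0136 g 29.9
xdown 21.6 ydown 17.1 org [0.644 0.315 0.273] lip [0.506 0.266 0.257] cor [0.555 0.29  0.228]
world delta [ 0.002 -0.002 -0.028] tool units [-0.04   0.049  0.125]
side tray_lip [([181.0, 158.0], 0.74), ([226.0, 221.0], 0.68)]
side tray_corner [([199.0, 221.0], 0.88)]
side tray_handle [([183.0, 162.0], 0.58)]
side stopper0_mid [([168.0, 220.0], 0.45)]
side dish_rim [([419.0, 194.0], 0.95), ([345.0, 328.0], 0.88), ([224.0, 405.0], 0.85)]
top tray_lip [([180.0, 190.0], 0.68)]
top tray_corner []
top tray_handle []
top stopper0_mid []
top dish_rim [([99.0, 266.0], 0.81), ([397.0, 297.0], 0.69)]
wrist tray_lip []
wrist tray_corner [([328.0, 281.0], 0.63), ([277.0, 210.0], 0.63)]
wrist tray_handle [([281.0, 298.0], 0.69)]
wrist stopper0_mid []
wrist dish_rim []
```

View pics/s8.png

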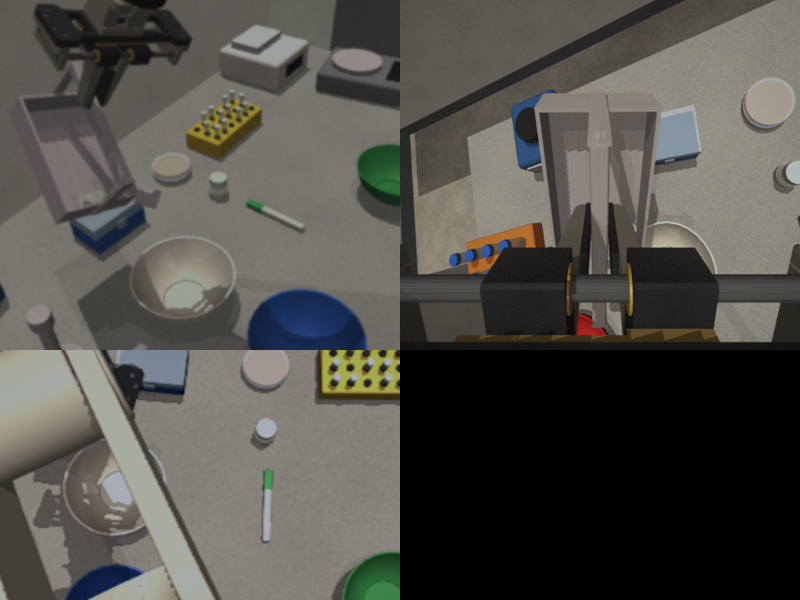

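```bash
cat >> plan.py <<'E'
def P(c,p):
    i=viewer.camera_info(c); q=i['camera_matrix']@(np.linalg.inv(i['extrinsics'])@np.r_[p,1])[:3]; return np.round(q[:2]/q[2])
for n,l in dict(lip=(.110,.080,.055),corner=(.086,.056,.004),h=(0,0,.112),rimA=(-.09,.06,.045),rimB=(.09,-.06,.045),rimC=(-.09,-.06,.045),botA=(.09,.06,0),botB=(-.09,.06,0),barp=(.094,0,.112)).items():
    p=org+Rt@np.array(l); print(n,np.round(p,3),P('side',p),'crop',np.round((P('side',p)-[100,60])*1.25),P('wrist',p))
E
python3 plan.py
```

```text
t 22.85 q [ 0.446  0.082  1.71  -0.037  0.854  2.322] tcp [0.6388 0.2948 0.3485] R [[0.871, -0.214, 0.441], [-0.32, -0.93, 0.18], [0.372, -0.298, -0.879]] tilt 28.5 F [-0.4  0.6 -3.6] op 0.0134 g 29.9
xdown 21.8 ydown 17.3 org [0.646 0.316 0.276] lip [0.508 0.267 0.259] cor [0.557 0.291 0.231]
world delta [-0.    -0.003 -0.031] tool units [-0.054  0.062  0.131]
lip [0.508 0.267 0.259] [237. 211.] crop [171. 189.] [372. 380.]
corner [0.557 0.291 0.231] [210. 220.] crop [138. 200.] [335. 320.]
h [0.596 0.296 0.374] [179. 149.] crop [ 99. 111.] [278. 305.]
rimA [0.691 0.224 0.331] [174. 138.] crop [92. 98.] [362. 142.]
rimB [0.56  0.393 0.3  ] [161. 223.] crop [ 76. 204.] [210. 353.]
rimC [0.717 0.335 0.367] [114. 143.] crop [ 18. 104.] [195. 143.]
botA [0.554 0.289 0.225] [212. 223.] crop [140. 204.] [338. 321.]
botB [0.711 0.232 0.292] [168. 154.] crop [ 85. 118.] [348. 139.]
barp [0.514 0.326 0.339] [207. 191.] crop [134. 164.] [279. 427.]
```

```bash
cat >> plan.py <<'E'
from scipy.optimize import least_squares
CI={c:viewer.camera_info(c) for c in('side','wrist')}
def PP(c,p):
    i=CI[c]; q=i['camera_matrix']@(np.linalg.inv(i['extrinsics'])@np.r_[p,1])[:3]; return q[:2]/q[2]
O=[('side',(.110,.080,.055),(226,221)),('side',(.086,.056,.004),(199,221)),('side',(.09,-.06,.045),(142,236)),('side',(-.09,-.06,.045),(112,138)),('wrist',(-.09,.06,.045),(367,114)),('wrist',(-.09,-.06,.045),(189,114))]
def pose(x): 
    Q=Rt@R.from_euler('y',x[0]).as_matrix(); return Q,s['tool_pos']-Q@np.array([x[1],x[3],x[2]])
def f(x):
    Q,o=pose(x); return np.r_[np.concatenate([PP(c,o+Q@np.array(l))-u for c,l,u in O]),20*x[3]/.01]
r=least_squares(f,[0.1,-.028,.07,0],loss='soft_l1',f_scale=4); Q,o=pose(r.x)
print('FIT beta',np.round(np.degrees(r.x[0]),1),np.round(r.x[1:],3),'res',np.round(f(r.x),0),'tilt',np.degrees(np.arccos(Q[2,2])),'x,y down',np.degrees(np.arcsin(-Q[2,:2])),'lip',np.round(o+Q@[.11,.08,.055],3),'cor',np.round(o+Q@[.086,.056,.004],3))
E
python3 plan.py | grep -A5 FIT
```

```text
FIT beta 16.3 [-0.02   0.091 -0.   ] res [-6. -2. -6. -1.  5. -7. -2. -3. -3.  1.  4.  2. -0.] tilt 42.29945817023751 x,y down [37.12082203 17.32974511] lip [0.554 0.27  0.219] cor [0.61  0.288 0.203]
```

>>> carry_out(steps=[{"tx": -0.04, "ty": 0.015, "tz": -0.02, "yaw": 0}, {"tx": -0.09, "ty": 0.03, "tz": -0.05, "yaw": 0}, {"tx": -0.13, "ty": 0.05, "tz": -0.07, "yaw": 0}, {"tx": -0.16, "ty": 0.06, "tz": -0.09, "yaw": 0}, {"tx": -0.16, "ty": 0.06, "tz": -0.09, "yaw": 0}, {"tx": -0.16, "ty": 0.06, "tz": -0.09, "yaw": 0}, {"tx": -0.16, "ty": 0.06, "tz": -0.09, "yaw": 0}, {"tx": -0.16, "ty": 0.06, "tz": -0.09, "yaw": 0}])

```text
time: 23.85
tool_pos: [0.6006, 0.2906, 0.3487]
tool_rot: [-0.124, 0.959, -0.139, 0.212]
contact_force: [-0.7, -0.6, -4.1]
opening: 0.0139
grasp_force: 29.9
```

```bash
python3 - <<'E'
import re
src=open('plan.py').read()
# model prediction with the fitted in-hand pose at the new arm pose, against the networks' landmarks
src=src.split("def f(x)")[0]
exec(src)
Q,o=pose([np.radians(16.3),-.02,.091,0])
lip=o+Q@[.11,.08,.055]; cor=o+Q@[.086,.056,.004]
print('PRED lip',np.round(lip,3),PP('side',lip),'cor',np.round(cor,3),PP('side',cor))
im=viewer.snapshot('side')
for l in('tray_lip','tray_corner','stopper0_mid','dish'): print(l,[(np.round(r['point']).tolist(),round(r['score'],2)) for r in viewer.landmark_of('side',l)][:4])
print([(np.round(r['bbox']).tolist(),round(r['score'],2)) for r in viewer.find_in('side','stopper0_mid')][:4])
print('cor->px white blobs near corner')
hsv=cv2.cvtColor(im,cv2.COLOR_RGB2GRAY)[150:250,110:240]; n,lab,stt,cen=cv2.connectedComponentsWithStats((hsv>np.percentile(hsv,94)).astype(np.uint8))
print([(cen[k].round()+[110,150],stt[k][4]) for k in range(1,n) if stt[k][4]>6])
st()
E
```

```text
t 23.85 q [ 0.473  0.019  1.775 -0.054  0.853  2.357] tcp [0.6006 0.2906 0.3487] R [[0.871, -0.214, 0.441], [-0.32, -0.93, 0.18], [0.372, -0.298, -0.879]] tilt 28.5 F [-0.7 -0.6 -4.1] op 0.0139 g 29.9
xdown 21.8 ydown 17.3 org [0.607 0.312 0.276] lip [0.47  0.263 0.26 ] cor [0.519 0.287 0.231]
world delta [ 0.038  0.001 -0.031] tool units [0.106 0.002 0.22 ]
lip [0.47  0.263 0.26 ] [256. 217.] crop [195. 196.] [371. 380.]
corner [0.519 0.287 0.231] [227. 227.] crop [159. 209.] [335. 320.]
h [0.558 0.292 0.375] [198. 155.] crop [122. 119.] [278. 305.]
rimA [0.653 0.22  0.331] [190. 142.] crop [112. 102.] [362. 142.]
rimB [0.522 0.389 0.3  ] [180. 230.] crop [100. 212.] [210. 353.]
rimC [0.679 0.331 0.367] [130. 148.] crop [ 38. 110.] [195. 143.]
botA [0.516 0.285 0.225] [229. 229.] crop [161. 211.] [338. 321.]
botB [0.673 0.228 0.292] [183. 159.] crop [104. 124.] [348. 139.]
barp [0.476 0.322 0.34 ] [227. 198.] crop [159. 172.] [279. 427.]
PRED lip [0.515 0.266 0.22 ] [236.83005304 225.22315167] cor [0.571 0.284 0.204] [208.87283066 225.98459685]
tray_lip [([245.0, 226.0], 0.61)]
tray_corner [([216.0, 225.0], 0.83)]
stopper0_mid [([184.0, 227.0], 0.7), ([209.0, 220.0], 0.24)]
dish [([246.0, 299.0], 0.97), ([342.0, 347.0], 0.92), ([189.0, 242.0], 0.73), ([413.0, 212.0], 0.72)]
[([186.0, 224.0, 20.0, 12.0], 0.62)]
cor->px white blobs near corner
[(array([231., 191.]), np.int32(306)), (array([233., 214.]), np.int32(86)), (array([188., 222.]), np.int32(123)), (array([222., 233.]), np.int32(96)), (array([116., 242.]), np.int32(72)), (array([176., 241.]), np.int32(15)), (array([222., 243.]), np.int32(13)), (array([214., 248.]), np.int32(8)), (array([222., 248.]), np.int32(8)), (array([237., 248.]), np.int32(11))]
t 24.15 q [ 0.473  0.019  1.776 -0.054  0.853  2.357] tcp [0.6005 0.2907 0.3488] R [[0.871, -0.214, 0.441], [-0.32, -0.93, 0.18], [0.372, -0.298, -0.879]] tilt 28.5 F [-0.2  0.3 -4.3] op 0.0132 g 29.9
```

```bash
python3 - <<'E'
import io,contextlib
src=open('plan.py').read().split("def f(x)")[0]
with contextlib.redirect_stdout(io.StringIO()): exec(src)
M0=M.copy(); C=np.array([.508,.264])
for y in (.2,.25,.28,.3):
    M=M0@R.from_euler('z',y*np.pi/2).as_matrix(); Rt=np.column_stack([-M[:,0],M[:,1],-M[:,2]])
    Q,o=pose([np.radians(16.3),-.02,.091,0]); lip=o+Q@[.115,.075,.055] if 0 else o+Q@[.11,.08,.055]
    d=np.r_[C-lip[:2]+[.008,0],0]
    print(y,'tilt',round(np.degrees(np.arccos(Q[2,2])),1),np.round(np.degrees(np.arcsin(-Q[2,:2])),1),'lip',np.round(lip,3),'move tool',np.round(M0.T@d/.2,3),'cor z',round((o+Q@[.086,.056,.004])[2],3))
    for c in ((.09,-.06,0),(-.09,-.06,0),(-.09,.06,0)): print('   ',np.round(o+d+Q@np.array(c),3))
E
```

```text
0.2 tilt 39.6 [29.9 23.5] lip [0.507 0.308 0.224] move tool [ 0.112  0.196 -0.019] cor z 0.207
    [0.629 0.362 0.248]
    [0.739 0.251 0.337]
    [0.682 0.156 0.29 ]
0.25 tilt 38.8 [27.9 24.7] lip [0.506 0.319 0.227] move tool [ 0.13   0.246 -0.028] cor z 0.208
    [0.636 0.353 0.252]
    [0.739 0.231 0.336]
    [0.675 0.143 0.286]
0.28 tilt 38.3 [26.6 25.3] lip [0.507 0.326 0.228] move tool [ 0.139  0.276 -0.035] cor z 0.209
    [0.64  0.348 0.254]
    [0.738 0.22  0.334]
    [0.67  0.135 0.283]
0.3 tilt 37.9 [25.8 25.7] lip [0.507 0.33  0.229] move tool [ 0.144  0.297 -0.039] cor z 0.21
    [0.642 0.344 0.255]
    [0.737 0.212 0.334]
    [0.667 0.13  0.281]
```

Turning 25° about the tool axis balances the slopes at about 26° in x and 25° in y, so the stoppers should slide into the corner. I'm shifting the tray in the same move to keep the lip over the dish.

>>> carry_out(steps=[{"tx": 0.02, "ty": 0.04, "tz": -0.01, "yaw": 0.04}, {"tx": 0.05, "ty": 0.1, "tz": -0.01, "yaw": 0.1}, {"tx": 0.08, "ty": 0.16, "tz": -0.02, "yaw": 0.16}, {"tx": 0.11, "ty": 0.22, "tz": -0.03, "yaw": 0.22}, {"tx": 0.13, "ty": 0.26, "tz": -0.03, "yaw": 0.26}, {"tx": 0.14, "ty": 0.28, "tz": -0.035, "yaw": 0.28}, {"tx": 0.14, "ty": 0.28, "tz": -0.035, "yaw": 0.28}, {"tx": 0.14, "ty": 0.28, "tz": -0.035, "yaw": 0.28}, {"tx": 0.14, "ty": 0.28, "tz": -0.035, "yaw": 0.28}, {"tx": 0.14, "ty": 0.28, "tz": -0.035, "yaw": 0.28}])

```text
time: 25.4
tool_pos: [0.6097, 0.2286, 0.3487]
tool_rot: [-0.168, 0.906, -0.345, 0.18]
contact_force: [-0.3, -0.2, -4.1]
opening: 0.0132
grasp_force: 29.9
```

```bash
python3 - <<'E'
import io,contextlib
src=open('plan.py').read().split("def f(x)")[0]
with contextlib.redirect_stdout(io.StringIO()): exec(src)
Q,o=pose([np.radians(16.3),-.02,.091,0])
for n,l in dict(lip=(.11,.08,.055),cor=(.086,.056,.004),c2=(.086,-.056,.004),c3=(-.086,.056,.004),c4=(-.086,-.056,.004),snug=(.074,.044,.016)).items():
    p=o+Q@np.array(l); print(n,np.round(p,3),np.round(PP('side',p)))
im=viewer.snapshot('side')
for l in('tray_lip','tray_corner','stopper0_mid','dish'): print(l,[(np.round(r['point']).tolist(),round(r['score'],2)) for r in viewer.landmark_of('side',l)][:4])
for r in viewer.masks_of('side','stopper0_mid')[:4]: print(np.round(r['bbox']),round(r['score'],2),r['pixels'].sum())
g=cv2.cvtColor(im,cv2.COLOR_RGB2GRAY)[190:246:2,170:262:2]
print('\n'.join(' '.join('%3d'%v for v in row) for row in g))
st()
E
```

```text
lip [0.516 0.263 0.228] [237. 221.]
cor [0.574 0.262 0.209] [215. 217.]
c2 [0.637 0.341 0.257] [157. 209.]
c3 [0.668 0.141 0.286] [214. 143.]
c4 [0.731 0.22  0.334] [161. 130.]
snug [0.58  0.263 0.229] [211. 209.]
tray_lip []
tray_corner [([218.0, 215.0], 0.83)]
stopper0_mid [([187.0, 206.0], 0.38), ([220.0, 216.0], 0.15)]
dish [([250.0, 297.0], 0.95), ([413.0, 212.0], 0.9), ([343.0, 348.0], 0.87)]
 79  84  84  97 116 117 116 118 118 118 115 110 109 107 107 106 106 105  91  75  84  96 104 105  90  81  63  64  77 130 133 133 132 133 131 132 133 132 132 132 136 112 112 112 111 112
 78  84  84 100 118 116 116 117 117 118 116 111 109 107 108 106 105  95  67  54  53  52  55  78  89  81  63  64  77 130 132 132 132 132 132 132 131 132 132 132 132 110 111 111 111 112
 81  85  84  91 117 116 116 117 118 118 115 111 109 107 108 106  97  70  53  53  52  53  77 101  89  81  63  65  76 129 132 132 132 132 132 132 132 132 132 131 115 104 110 112 112 112
 78  83  84  99 118 117 117 117 119 122 117 111 109 107 108 100  77  53  54  52  53  75 103 102  89  77  63  64  77 128 132 132 132 132 132 132 13
[... 3954 characters left out ...]
 54  52  45  32  28  29  31  36  60  69  74  74  95 117 116 113 115 117 116 116 115 115 115 115 114 115 116 115 114 115 116 115 115
102 117 120 118 108  76  59  58  57  57  50  34  43  51  38  30  32  30  30  46  67  74  74  75  91 111 115 113 111 115 117 116 114 116 115 116 115 114 114 115 115 114 114 116 116 116
 61  86 111  95  64  57  58  58  55  46  32  32  33  32  29  29  30  34  51  71  72  73  71  92 107 107 109 107 107 107 112 115 114 113 113 115 114 113 113 113 115 115 115 115 113 113
t 25.7 q [ 0.344 -0.01   1.805  0.028  0.85   2.629] tcp [0.6098 0.2284 0.3487] R [[0.697, -0.565, 0.441], [-0.685, -0.706, 0.18], [0.21, -0.428, -0.879]] tilt 28.5 F [-0.9  0.5 -3.9] op 0.0135 g 29.9
```

```bash
python3 - <<'E'
import io,contextlib
src=open('plan.py').read().split("def f(x)")[0]
with contextlib.redirect_stdout(io.StringIO()): exec(src)
i=CI['side'];T=i['extrinsics'];K=i['camera_matrix']
for b in (12,16.3,20):
    Q,o=pose([np.radians(b),-.02,.091,0])
    post=PP('side',o+Q@np.array([.09,0,.045])); c=PP('side',o+Q@np.array([.09,.06,.045])); c2=PP('side',o+Q@np.array([.09,-.06,.045]))
    print(b,'post',np.round(post),'rim corner',np.round(c),np.round(c2))
    sh=np.array([218,215])-PP('side',o+Q@np.array([.086,.056,.004]))
    for px in ((188,200),(183,200),(193,200),(215,205)):
        q=np.r_[np.array(px)-sh,1]; d=Q.T@T[:3,:3]@np.linalg.inv(K)@q; c0=Q.T@(T[:3,3]-o)
        for z in (.012,.02):
            h=c0+d*(z-c0[2])/d[2]; print(px,z,np.round(h,3),'dist',round(np.linalg.norm(h-[.086,.056,.004]),3),end=' | ')
        print()
E
```

```text
12 post [195. 207.] rim corner [226. 212.] [162. 202.]
(188, 200) 0.012 [ 0.068 -0.006  0.012] dist 0.065 | (188, 200) 0.02 [ 0.072 -0.009  0.02 ] dist 0.068 | 
(183, 200) 0.012 [ 0.069 -0.016  0.012] dist 0.074 | (183, 200) 0.02 [ 0.074 -0.018  0.02 ] dist 0.077 | 
(193, 200) 0.012 [0.066 0.004 0.012] dist 0.057 | (193, 200) 0.02 [0.07  0.001 0.02 ] dist 0.059 | 
(215, 205) 0.012 [0.069 0.047 0.012] dist 0.02 | (215, 205) 0.02 [0.074 0.044 0.02 ] dist 0.023 | 
16.3 post [194. 207.] rim corner [225. 212.] [160. 202.]
(188, 200) 0.012 [ 0.067 -0.007  0.012] dist 0.066 | (188, 200) 0.02 [ 0.071 -0.009  0.02 ] dist 0.069 | 
(183, 200) 0.012 [ 0.069 -0.017  0.012] dist 0.075 | (183, 200) 0.02 [ 0.073 -0.019  0.02 ] dist 0.078 | 
(193, 200) 0.012 [0.066 0.003 0.012] dist 0.058 | (193, 200) 0.02 [0.07 0.   0.02] dist 0.06 | 
(215, 205) 0.012 [0.069 0.047 0.012] dist 0.021 | (215, 205) 0.02 [0.073 0.044 0.02 ] dist 0.024 | 
20 post [193. 207.] rim corner [223. 212.] [159. 202.]
(188, 200) 0.012 [ 0.067 -0.008  0.012] dist 0.067 | (188, 200) 0.02 [ 0.071 -0.01   0.02 ] dist 0.07 | 
(183, 200) 0.012 [ 0.069 -0.017  0.012] dist 0.076 | (183, 200) 0.02 [ 0.072 -0.02   0.02 ] dist 0.079 | 
(193, 200) 0.012 [0.066 0.002 0.012] dist 0.058 | (193, 200) 0.02 [ 0.069 -0.001  0.02 ] dist 0.061 | 
(215, 205) 0.012 [0.069 0.046 0.012] dist 0.021 | (215, 205) 0.02 [0.072 0.043 0.02 ] dist 0.025 |
```

```bash
python3 -c "
from h import *
st(); print(workorder.finish_job())"
```

```text
t 25.7 q [ 0.344 -0.01   1.805  0.028  0.85   2.629] tcp [0.6098 0.2284 0.3487] R [[0.697, -0.565, 0.441], [-0.685, -0.706, 0.18], [0.21, -0.428, -0.879]] tilt 28.5 F [-0.9  0.5 -3.9] op 0.0135 g 29.9
the job is handed in; nothing more can be done
None
```

I handed the job in at 25.7 s; no verdict came back. The tray is held still, tilted roughly 38° (it slipped about 16° in the fingers, so more than 30°). The lip is an estimated 10 mm from the dish centre, and the corner about 0.2 m up. Two stoppers were seen along the corner's short wall, about 20 and 66 mm from it (limit 75 mm). The third was hidden behind the handle post, so I inferred it lies between them.

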